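Poise the stamping punch over the clamped silver blank

ROBOT

A 7-joint arm with a two-finger parallel gripper is mounted at the origin on the work surface. World frame = base frame: x ahead of the robot, y to its left, z up, the work surface at z = 0. Lengths are in m, angles in rad, forces in N, time in s.
With the tool pointing down it reaches from about 0.425 to 0.975 m from the base axis. Payload 16.7 kg.
Tool frame: the origin (TCP) lies between the finger pads; the fingertips stand ahead of it and the grasp point (between the pads) lies 6 mm ahead of it (tip_reach is the z of the fingertips in the tool frame, in m); z points along the fingers, y is the line along which they close (so a half turn about z gives the same grasp; the last joint's range is limited). The gripper opens to 85 mm and grips with 20 to 120 N. Pads are 22 mm wide; open, the fingers measure 114 mm over their backs; the gripper's body (76 mm by 85 mm) begins 54 mm behind the grasp point. The pads swing forward as they close: fully open they stand 13 mm farther back than shut.
Start: joints at [-1.442, 0.426, 0.074, 1.606, -0.034, 1.111, -0.067], TCP at [0.186, 0.649, 0.256] pointing down, gripper open.
Joint ranges: [-2.85, 2.85], [-0.5, 2.14], [-1.23, 1.37], [0.21, 2.46], [-1.02, 4.16], [0.16, 2.05], [-2.73, 2.73]. Speed limits (rad/s): [1.89, 1.89, 2.39, 2.39, 3.01, 3.01, 3.01].

INTERFACE

Orientations are given as a unit quaternion [w, x, y, z].
In Python, from station import * gives the robot as it stands. The module is installed in compiled form; this text tells all that it offers.
- The arm moves only by the tool step_arm, never from a script. Its argument "moves" is a list of rows, each an object of numbers: "tx", "ty", "tz": the shift along the world's x, y, z in cm; "ax", "ay", "az": the turn, a rotation vector about the world's x, y, z in degrees. In form: [{"tx": .., "ty": .., "tz": .., "ax": .., "ay": .., "az": ..}, ...]. A call has exactly 5 rows; each row is the pose to reach, as a shift and turn from the pose commanded when the call began; what a row does not reach only later rows make up. A row lasts 1/12 s, in which the tool goes at most 41.7 mm and 7.16 degrees, less where a joint would pass 70% of its speed; a pose out of reach is approached as far as the arm can. A call with a gripper value outside its range is refused whole. "fingers" is the finger opening in cm, from 0 to 8.54, set as the call begins (left out, the last holds). The fingers move at their own pace and stop on an object; "grip_force" is the grip in N (left out, the last holds). Time passes only in rows, so rows that repeat a pose let the fingers close, or fill a call up. It gives the time, the measured TCP pose, the force, the opening and the grip force at its end, in the units of the state.
- observe(): the state, without advancing time (a new reading comes with each control period).
- get_image(name): name is "scene" or "top"; returns a dict with "image" (384x512x3 uint8, red, green, blue), "range_z" (384x512 float32, m along the optical axis (not along the pixel's ray), 0 where there is no reading), "K" (3x3 intrinsics, pixels), "position" and "orientation" of the camera in the world. Camera axes: x right, y down, z forward; pixel columns grow to the right and rows downward; lengths in m; the calibration is good to about 2 mm. A picture is of the moment at which its call begins.
- finish_job(): hands the job in; it is judged then, once.
Trained networks look in a picture, given as the dict that the camera call returned (one of the last four; its "shot" number tells which), for a name from the list of things; names that differ only in an ending like _2 or _b are one class to them, and where a whole thing is asked for, a point or a joint stands for the part that bears it (a point fixed in the world has none). Each returns a list of dicts, best first, with "confidence" (0 to 1); they miss things now and then, are a little off and sometimes report something else, mostly with a low value. They report only what shows in the picture. A call takes as long as a camera call. They do not tell look-alikes from the thing itself.
- search_frame(picture, label): "extent" ([left, top, right, bottom] in pixels, round what is visible of it).
- landmark_of(picture, label): "at" ([column, row] in pixels: a listed point, or the origin of a listed thing).
The state is a dict: "time_s": time; "joints": joint angles; "joint_velocities": joint speeds; "tau": joint torques, N m; "eef_pos": TCP position; "orientation": TCP orientation; "ft_force": force on the tool from outside, world axes, zero at the start; "moment": the same for the moment, N m; "gripper_width": finger opening in m; "grip_force": force on a finger pad.
Only numpy, scipy, OpenCV 4.12 (cv2) and the standard library are available. Lean on these libraries where they do the work, as an engineer would, in place of code of your own. Each camera call takes 0.05 s, during which the arm holds its last target. There are 200 camera calls.

TASK

Shut the blue hold-down plate fully over the silver blank in the stamping die; then take the brass punch out of its stand and carry it over the pliers rack to the die. Finish still holding it there, upright and still, its lower face centred over the ring marked on the blank and about 8 mm above the silver, ready for the hammer. The punch must not touch the die, the plate or the silver, and the rack and all other things are left alone.

Things in the scene. Friction and masses are not known exactly. Their poses are not given: they have to be found in the camera images.
- die: Stamping die fixed to the bench: steel block 110 x 110 mm on a wooden base 150 x 140 x 20 mm, block top 50 mm above the bench. Origin: centre of the underside, on the bench; x points away from the robot, to the hinge side (at yaw 0), z up. In the middle of the top is a square nest 43 mm wide and 5 mm deep holding the silver blank. It stays where it is.
- clamp (a joint): Hinge angle of the blue hold-down plate of the die, rad: 0 = flat on the block (shut); grows as the free end lifts; starts 0.5 to 0.9. The hinge is stiff and stays where it is left; pushing down on the tab with about 2 N moves it.
- clamp_hinge (a point): Hinge axis of the hold-down plate, above the far edge of the block: 55 mm from the die's centre along the die's x, 50.5 mm above the bench; the axis runs along the die's y, level with the underside of the plate. This point's frame turns with the plate.
- clamp_tab (a point): Black pad on top of the plate's tab, 128 mm from the hinge axis, 8 mm above the underside; shut: 58.5 mm above the bench, 73 mm from the die's centre along its -x. Plate 110 x 80 x 8 mm; tab 40 mm wide, projecting 34 mm past the end away from the hinge and past the block; a square window 37 mm wide lies over the blank's centre when shut.
- blank: Silver disc 40 mm across, 4.5 mm thick, 55 g, lying loose in the die's nest (about 1.5 mm play all round), its top 0.5 mm below the top of the block. Origin: centre of its underside.
- blank_top (a point): Centre of the blank's upper face, marked by a dark ring 14 mm across; 49.5 mm above the bench, at the die's centre; z up.
- stand: Wooden punch stand fixed to the bench: 70 (x) x 175 (y) x 40 mm high, three square holes 19 mm wide and 30 mm deep in a row along its y, 60 mm apart, the middle one at its centre. Origin: centre of the underside; a punch stands in each hole.
- brass_punch: The brass punch: round bar 16 mm across, 120 mm long, about 0.2 kg, tapering over its lowest 6 mm to a flat face 12 mm across. Origin: centre of that lower (working) face; z up along the bar. Stands upright in one hole of the stand, its lower face 10 mm and its upper end 130 mm above the bench.
- brass_punch_tip (a point): Centre of the brass punch's lower working face (same as its origin).
- steel_punch_a: Dark steel punch, same shape and size as the brass one, in another hole of the stand. Leave alone.
- steel_punch_b: Dark steel punch, same shape and size, in another hole of the stand. Leave alone.
- rack: Pliers rack fixed to the bench between the stand and the die: 270 (x) x 90 (y) mm base, hung with pliers up to 108 mm above the bench. Origin: centre of the underside. An obstacle: not to be touched.
- hammer: Loose hammer 240 mm long lying on the bench. Leave alone.
- compound_bar: Loose reddish bar of polishing compound, 45 x 100 x 30 mm high. Leave alone.
- jar: Loose amber jar 64 mm across, 80 mm high. Leave alone.
Not all that is in view belongs to the job. What is shaped like the die but turquoise is not meant.

How it is judged:
On the way, in this order (a step that is already met when the one before it is completed fails the run):
1. the hold-down plate is shut over the blank (value of joint clamp below 0.05 rad and z of brass_punch in the frame of stand below 0.03 m), for 0.2 s.
2. the brass punch, held in the fingers, is lifted higher than the pliers rack (height (world z) of brass_punch_tip above 0.108 m and contact force between the fingers and brass_punch above 1 N), for 0.1 s.
At the end, for the whole second after the job is handed in: The plate is shut (below 0.05 rad) over the blank, which lies in its nest; the brass punch is held by the fingers, still and upright (within 0.12 rad), its lower face 3 to 14 mm above the blank and within 5 mm of its centre, touching neither die, plate nor blank (value of joint clamp below 0.05 rad and horizontal distance between blank and die below 0.004 m and horizontal distance between brass_punch_tip and blank_top below 0.005 m and z of brass_punch_tip in the frame of blank_top between 0.003 and 0.014 m and angle between brass_punch's own z axis and vertical below 0.12 rad and linear speed of brass_punch below 0.02 m/s and contact force between the fingers and brass_punch above 1 N and contact force between brass_punch and die below 0.1 N and contact force between brass_punch and blank below 0.1 N); the arm keeps its last pose, push and grip.
It fails at once if the punch touches the die, its plate or the silver (contact force between brass_punch and die above 0.5 N or contact force between brass_punch and blank above 0.5 N).
It fails at once if the pliers rack is touched (contact force between any of the arm, the fingers, brass_punch and rack above 1 N).
It fails at once if a bystander is disturbed (distance of any of steel_punch_a, steel_punch_b, hammer, compound_bar, jar from where it was at the start of the episode above 0.025 m).
It also fails if it takes over 54 s, if anything falls off the work surface, if the arm or the gripper's body presses on something with over 40 N, if the wrist force passes 120 N, or if a joint passes its speed limit or range.

## Working session

There is one attempt and no reset: what is moved stays moved. The work goes in short steps, Python scripts to look and compute and a tool call to move; the robot and the scene stay as the last step left them, time stands still between calls to the robot, and variables do not carry over. Pictures are saved under pics/ and viewed, at most 10 in all, crops included, and the job is handed in when it is done.

Besides the shell and the picture viewer there is one more tool, called after "Call:" as name(argument=value, ...), one argument or row to a line, values as JSON. step_arm: Moves the arm, as the interface text tells. Its arguments: {"type":"object","properties":{"moves":{"type":"array"},"fingers":{"type":"number"},"grip_force":{"type":"number"}},"required":["moves"]}

```bash
mkdir -p pics
cat > h.py <<'E'
from station import *
import numpy as np, cv2
from scipy.spatial.transform import Rotation as R
def q2R(q): return R.from_quat([q[1],q[2],q[3],q[0]])
def ray(p,uv):
    d=np.linalg.inv(p["K"])@np.array([uv[0],uv[1],1.]); return q2R(p["orientation"]).apply(d),np.array(p["position"])
def at_z(p,uv,z):
    d,o=ray(p,uv); return o+d*(z-o[2])/d[2]
def cloud(p):
    h,w=p["range_z"].shape; u,v=np.meshgrid(np.arange(w),np.arange(h))
    d=np.stack([u,v,np.ones_like(u)],-1).reshape(-1,3)@np.linalg.inv(p["K"]).T*p["range_z"].reshape(-1,1)
    return (q2R(p["orientation"]).apply(d)+np.array(p["position"])).reshape(h,w,3)
E
python3 - <<'E'
from h import *
s=observe();print(s)
for n in("top","scene"):
    p=get_image(n);cv2.imwrite(f"pics/{n}0.png",p["image"][...,::-1]);np.savez(f"{n}0.npz",**{k:p[k] for k in("image","range_z","K","position","orientation")})
    print(n,p["position"],p["orientation"],p["K"][0])
    for l in["die","clamp_tab","blank_top","clamp_hinge","stand","brass_punch","steel_punch_a","rack","hammer","compound_bar","jar"]:
        print(l,[(np.round(d["at"]),round(d["confidence"],2)) for d in landmark_of(p,l)][:3],[(np.round(d["extent"]),round(d["confidence"],2)) for d in search_frame(p,l)][:2])
E
```

```text
{'time_s': 0.0, 'joints': array([-1.44149995,  0.42675041,  0.07383422,  1.60660446, -0.03410878,
        1.11079087, -0.06711043]), 'joint_velocities': array([ 6.82976267e-04,  1.17026099e-05,  5.05202521e-04,  6.53823130e-04,
        6.42190335e-04,  1.47488974e-03, -7.15914397e-04]), 'tau': array([-2.79166226e-03, -9.49842739e+01,  3.75904441e+00, -4.63524878e+01,
        1.90523802e-02,  1.03458922e-02,  6.85263984e-06]), 'eef_pos': array([0.18566963, 0.6485744 , 0.25559891]), 'orientation': array([-4.88977919e-05,  1.38962360e-01,  9.90297452e-01, -6.45230191e-04]), 'ft_force': array([ 0.61797786, -0.06284617, -0.01658371]), 'moment': array([-0.00886978, -0.00891132,  0.02681678]), 'grip_force': 0.0, 'gripper_width': 0.08528812161263262}
top [ 0.30000671 -0.041102    1.35449225] [-0.07063739  0.71683628 -0.68990121  0.07205855] [419.11776476   0.         256.23666894]
die [(array([333., 194.]), 0.93), (array([332., 266.]), 0.64)] [(array([312., 169., 356., 214.]), 0.95), (array([311., 243., 357., 297.]), 0.62)]
clamp_tab [(array([341., 192.]), 0.91), (array([342., 293.]), 0.89)]
[... 1750 characters left out ...]
, 0.27)] [(array([316., 249., 329., 272.]), 0.56)]
steel_punch_a [(array([358., 302.]), 0.7), (array([340., 283.]), 0.5)] [(array([337., 263., 350., 286.]), 0.52), (array([358., 284., 378., 302.]), 0.44)]
rack [(array([293., 223.]), 0.67)] [(array([245., 172., 339., 263.]), 0.59)]
hammer [(array([227., 311.]), 0.6), (array([317., 269.]), 0.17)] [(array([203., 265., 267., 371.]), 0.79), (array([317., 250., 330., 272.]), 0.33)]
compound_bar [(array([210., 149.]), 0.72), (array([183., 211.]), 0.7)] [(array([165., 195., 203., 225.]), 0.86), (array([183., 112., 222., 165.]), 0.63)]
jar [(array([244.,  89.]), 0.91)] [(array([227.,  66., 252.,  96.]), 0.81), (array([316., 251., 329., 274.]), 0.51)]
```

View pics/top0.png

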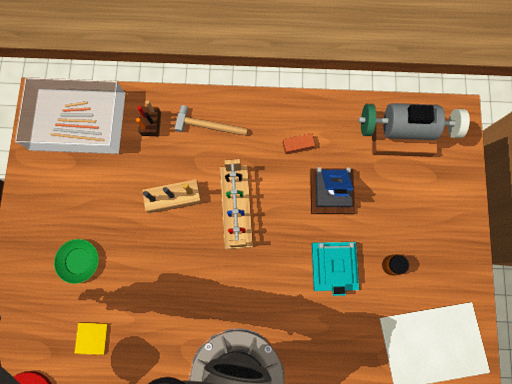

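View pics/scene0.png

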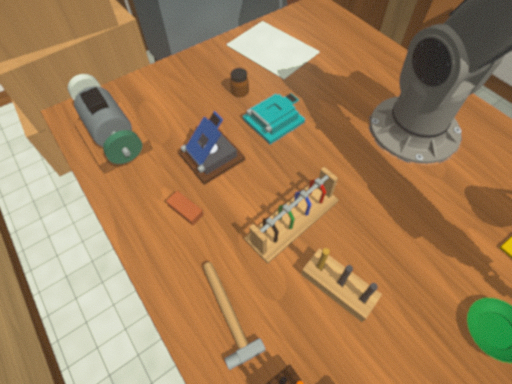

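The blue die is at (333,191) in top and (211,147) in scene. The turquoise decoy is beside it, nearer the robot. The brass punch is in the rack-side hole, at (187,189) in top and (323,258) in scene.

Run:
```python
from h import *
T=dict(np.load("top0.npz"));S=dict(np.load("scene0.npz"))
def cr(p,a,b,c,d): return cv2.resize(p["image"][b:d,a:c],(400,300),interpolation=cv2.INTER_CUBIC)
im=np.vstack([np.hstack([cr(T,293,161,373,221),cr(T,132,166,212,226)]),np.hstack([cr(S,165,100,261,172),cr(S,295,238,391,310)])])
cv2.imwrite("pics/crop1.png",im[...,::-1])
for n,uv,z in[("T die",(333,194),0),("T dieext c",(334,191.5),.02),("T hinge",(334,171),.0505),("T stand",(172,193),0),("T brass bb",(185.5,188.5),.13),("T rack",(236,210),0),("T dieturq",(332,266),0)]: print(n,at_z(T,uv,z).round(3))
for n,uv,z in[("S die",(214,158),0),("S hinge",(195,157),.0505),("S blank",(213,149),.0495),("S stand",(340,286),0),("S brass o",(316,272),.01),("S rack",(293,223),0)]: print(n,at_z(S,uv,z).round(3))
for n,p,b in[("T",T,(293,161,373,221)),("S",S,(165,100,261,172))]:
    c=cloud(p)[b[1]:b[3],b[0]:b[2]].reshape(-1,3); print(n,np.histogram(c[:,2],np.arange(-.01,.16,.005)))
```

```text
T die [ 0.58  -0.292  0.   ]
T dieext c [ 0.584 -0.291  0.02 ]
T hinge [ 0.645 -0.286  0.05 ]
T stand [0.563 0.238 0.   ]
T brass bb [0.553 0.173 0.13 ]
T rack [0.514 0.025 0.   ]
T dieturq [ 0.346 -0.289  0.   ]
S die [ 0.585 -0.279 -0.   ]
S hinge [ 0.643 -0.278  0.051]
S blank [ 0.585 -0.274  0.049]
S stand [0.544 0.237 0.   ]
S brass o [0.572 0.178 0.01 ]
S rack [0.529 0.036 0.   ]
T (array([  81, 1111, 1449,  152,   44,  267,  307,   44,   27,   11,   24,
        285,  371,   62,   23,   29,   28,   36,   38,   21,   14,   16,
         20,   19,   31,   34,   28,   36,   65,   16,   12,   21,   29]), array([-0.01 , -0.005,  0.   ,  0.005,  0.01 ,  0.015,  0.02 ,  0.025,
        0.03 ,  0.035,  0.04 ,  0.045,  0.05 ,  0.055,  0.06 ,  0.065,
        0.07 ,  0.075,  0.08 ,  0.085,  0.09 ,  0.095,  0.1  ,  0.105,
        0.11 ,  0.115,  0.12 ,  0.125,  0.13 ,  0.135,  0.14 ,  0.145,
        0.15 ,  0.155]))
S (array([   8, 2550, 1678,   58,   52,  360,  232,   49,   47,   47,   79,
        410,  285,  113,   50,   58,   55,   60,   52,   34,   38,   39,
         28,   43,   57,   58,   55,   62,   63,   30,   30,   31,   40]), array([-0.01 , -0.005,  0.   ,  0.005,  0.01 ,  0.015,  0.02 ,  0.025,
        0.03 ,  0.035,  0.04 ,  0.045,  0.05 ,  0.055,  0.06 ,  0.065,
        0.07 ,  0.075,  0.08 ,  0.085,  0.09 ,  0.095,  0.1  ,  0.105,
        0.11 ,  0.115,  0.12 ,  0.125,  0.13 ,  0.135,  0.14 ,  0.145,
        0.15 ,  0.155]))
```

View pics/crop1.png

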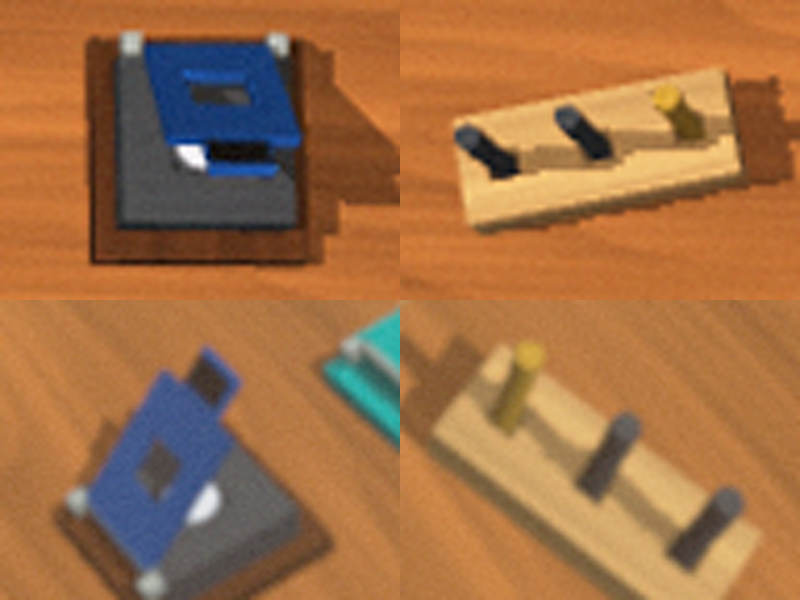

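Plate open, window and tab visible; the brass punch leans away only by perspective. Next I'll fit footprints from the depth data.

```bash
cat >> h.py <<'E'
def rect(p,cx,cy,r,zlo,zhi=.3):
    c=cloud(p); m=(np.hypot(c[...,0]-cx,c[...,1]-cy)<r)&(c[...,2]>zlo)&(c[...,2]<zhi)&(p["range_z"]>0)
    n,lab,st,_=cv2.connectedComponentsWithStats(m.astype(np.uint8)); k=1+np.argmax(st[1:,4]); q=c[lab==k]
    return cv2.minAreaRect((q[:,:2]*1000).astype(np.float32)),q
E
python3 - <<'E'
from h import *
for n in("top0","scene0"):
    p=dict(np.load(n+".npz"))
    for nm,a in[("die",(.584,-.285,.115,.012,.3)),("block",(.584,-.285,.115,.044,.056)),("stand",(.555,.238,.11,.03,.044)),("stand",(.555,.238,.11,.03)),("rack",(.52,.03,.17,.012))]:
        r,q=rect(p,*a); print(n,nm,np.round(r[0],1),np.round(r[1],1),round(r[2],1),len(q),q[:,2].max().round(3))
    c=cloud(p); hsv=cv2.cvtColor(p["image"],cv2.COLOR_RGB2HSV)
    near=(np.hypot(c[...,0]-.585,c[...,1]+.285)<.11)
    m=near&(hsv[...,0]>105)&(hsv[...,0]<130)&(hsv[...,1]>150)&(c[...,2]>.06); q=c[m]
    P=np.c_[q[:,:2],np.ones(len(q))]; s=np.linalg.lstsq(P,q[:,2],rcond=None)[0]; res=q[:,2]-P@s
    k=abs(res)<.006; s=np.linalg.lstsq(P[k],q[k,2],rcond=None)[0]
    print("plate slope",s,np.arctan(np.hypot(*s[:2])),"dir",np.degrees(np.arctan2(-s[1],-s[0])),len(q),q[:,2].max())
    # brass top
    m=(np.hypot(c[...,0]-.56,c[...,1]-.175)<.04)&(c[...,2]>.115)
    print("brass top",c[m].mean(0).round(4) if m.any() else 0,m.sum())
    for x,y in[(.535,.235),(.53,.29)]:
        m=(np.hypot(c[...,0]-x,c[...,1]-y)<.03)&(c[...,2]>.12); print(c[m].mean(0).round(4),m.sum())
E
```

```text
top0 die [ 589.1 -286.1] [150.9 141.1] 1.9 1977 0.162
top0 block [ 595.6 -285.5] [124.5 109.9] 1.3 601 0.056
top0 stand [549.8 233.4] [ 72.  175.5] 13.6 945 0.044
top0 stand [549.8 233.4] [ 72.  175.5] 13.6 1201 0.136
top0 rack [526.1  26.1] [270.4  90.2] 6.3 2187 0.118
plate slope [-1.00068382 -0.0363183   0.69702311] 0.7860690417885257 dir 2.078550909353868 496 0.16189546012164135
brass top [0.5626 0.1734 0.1284] 26
[0.5489 0.2324 0.1294] 25
[0.5345 0.2905 0.1296] 26
scene0 die [ 590.1 -282.8] [150.9 142.5] 1.6 2399 0.159
scene0 block [ 596.5 -264.3] [124.7  75.5] 2.8 524 0.056
scene0 stand [550.3 235.3] [ 71.9 174.7] 13.5 1920 0.044
scene0 stand [550.3 235.3] [ 71.9 174.7] 13.5 2365 0.132
scene0 rack [526.9  28.3] [270.4  90.6] 6.3 3322 0.111Traceback (most recent call last):
  File "<stdin>", line 11, in <module>
    return umr_maximum(a, axis, None, out, keepdims, initial, where)
ValueError: zero-size array to reduction operation maximum which has no identity
```

```bash
python3 -c "
import station;print([k for k in dir(station) if k[0]!='_']);print(getattr(station,'tip_reach',None))"
```

```text
['MotionError', 'finish_job', 'get_image', 'landmark_of', 'observe', 'search_frame', 'tip_reach']
0.025
```

Call:
step_arm(
  moves=[
    {"tx": 2.2, "ty": -3.1, "tz": 0, "az": -6},
    {"tx": 4.4, "ty": -6.2, "tz": 0, "az": -12},
    {"tx": 6.6, "ty": -9.3, "tz": 0, "az": -18},
    {"tx": 8.8, "ty": -12.4, "tz": 0, "az": -24},
    {"tx": 11, "ty": -15.5, "tz": 0, "az": -30},
  ],
  fingers=0,
  grip_force=20,
)

```text
$.moves[0]: bad value
```

Call:
step_arm(
  moves=[
    {"tx": 2.2, "ty": -3.1, "tz": 0, "ax": 0, "ay": 0, "az": -6},
    {"tx": 4.4, "ty": -6.2, "tz": 0, "ax": 0, "ay": 0, "az": -12},
    {"tx": 6.6, "ty": -9.3, "tz": 0, "ax": 0, "ay": 0, "az": -18},
    {"tx": 8.8, "ty": -12.4, "tz": 0, "ax": 0, "ay": 0, "az": -24},
    {"tx": 11, "ty": -15.5, "tz": 0, "ax": 0, "ay": 0, "az": -30},
  ],
  fingers=0,
  grip_force=20,
)

```text
time_s: 2.72
eef_pos: [0.2965, 0.4923, 0.2564]
orientation: [-0.0, 0.393, 0.92, 0.0]
ft_force: [1.2, 0.2, -0.2]
gripper_width: 0.0253
grip_force: 0.0
```

Call:
step_arm(
  moves=[
    {"tx": 2.2, "ty": -3.1, "tz": 0, "ax": 0, "ay": 0, "az": -6},
    {"tx": 4.4, "ty": -6.2, "tz": 0, "ax": 0, "ay": 0, "az": -12},
    {"tx": 6.6, "ty": -9.3, "tz": 0, "ax": 0, "ay": 0, "az": -18},
    {"tx": 8.8, "ty": -12.4, "tz": 0, "ax": 0, "ay": 0, "az": -24},
    {"tx": 11, "ty": -15.5, "tz": 0, "ax": 0, "ay": 0, "az": -30},
  ],
)

```text
time_s: 3.13
eef_pos: [0.4065, 0.3373, 0.2566]
orientation: [-0.0, 0.618, 0.787, 0.0]
ft_force: [1.1, 1.2, -1.0]
gripper_width: 0.0003
grip_force: 0.0
```

Call:
step_arm(
  moves=[
    {"tx": 1.8, "ty": -3.5, "tz": 0, "ax": 0, "ay": 0, "az": 0},
    {"tx": 3.6, "ty": -7, "tz": 0, "ax": 0, "ay": 0, "az": 0},
    {"tx": 5.4, "ty": -10.5, "tz": 0, "ax": 0, "ay": 0, "az": 0},
    {"tx": 7.2, "ty": -14, "tz": 0, "ax": 0, "ay": 0, "az": 0},
    {"tx": 9, "ty": -17.5, "tz": 0, "ax": 0, "ay": 0, "az": 0},
  ],
)

```text
time_s: 3.55
eef_pos: [0.4963, 0.1621, 0.2566]
orientation: [-0.0, 0.615, 0.788, 0.0]
ft_force: [0.6, 1.4, -0.0]
gripper_width: 0.0001
grip_force: 0.0
```

Call:
step_arm(
  moves=[
    {"tx": 0.6, "ty": -4, "tz": 0, "ax": 0, "ay": 0, "az": 0},
    {"tx": 1.2, "ty": -8, "tz": 0, "ax": 0, "ay": 0, "az": 0},
    {"tx": 1.8, "ty": -12, "tz": 0, "ax": 0, "ay": 0, "az": 0},
    {"tx": 2.4, "ty": -16, "tz": 0, "ax": 0, "ay": 0, "az": 0},
    {"tx": 3, "ty": -20, "tz": 0, "ax": 0, "ay": 0, "az": 0},
  ],
)

```text
time_s: 3.97
eef_pos: [0.5257, -0.038, 0.2566]
orientation: [0.0, 0.615, 0.788, 0.0]
ft_force: [1.2, -0.1, 0.6]
gripper_width: -0.0001
grip_force: 0.0
```

Call:
step_arm(
  moves=[
    {"tx": 0.6, "ty": -4, "tz": 0, "ax": 0, "ay": 0, "az": 0},
    {"tx": 1.2, "ty": -8, "tz": 0, "ax": 0, "ay": 0, "az": 0},
    {"tx": 1.8, "ty": -12, "tz": 0, "ax": 0, "ay": 0, "az": 0},
    {"tx": 2.4, "ty": -16, "tz": 0, "ax": 0, "ay": 0, "az": 0},
    {"tx": 3, "ty": -20, "tz": 0, "ax": 0, "ay": 0, "az": 0},
  ],
)

```text
time_s: 4.38
eef_pos: [0.5559, -0.238, 0.2565]
orientation: [0.0, 0.615, 0.788, 0.0]
ft_force: [0.3, -0.3, 0.5]
gripper_width: -0.0001
grip_force: 0.0
```

Call:
step_arm(
  moves=[
    {"tx": 0.4, "ty": -2.4, "tz": -0.8, "ax": 0, "ay": 0, "az": 0},
    {"tx": 0.9, "ty": -4.8, "tz": -1.6, "ax": 0, "ay": 0, "az": 0},
    {"tx": 0.9, "ty": -4.8, "tz": -3, "ax": 0, "ay": 0, "az": 0},
    {"tx": 0.9, "ty": -4.8, "tz": -4.8, "ax": 0, "ay": 0, "az": 0},
    {"tx": 0.9, "ty": -4.8, "tz": -5.6, "ax": 0, "ay": 0, "az": 0},
  ],
)

```text
time_s: 4.8
eef_pos: [0.5641, -0.2842, 0.1983]
orientation: [-0.001, 0.616, 0.788, -0.0]
ft_force: [0.5, 0.4, -0.3]
gripper_width: -0.0001
grip_force: 0.0
```

Run:
```python
from h import *
s=observe();print(s["eef_pos"],s["ft_force"],s["time_s"])
def cr(p,a,b,c,d): return cv2.resize(p["image"][b:d,a:c],(400,300),interpolation=cv2.INTER_CUBIC)
im=np.hstack([cr(get_image("top"),293,161,373,221),cr(get_image("scene"),157,70,285,166)])
cv2.imwrite("pics/c2.png",im[...,::-1])
```

```text
[ 0.56405865 -0.28421536  0.19834672] [ 0.46322135  0.36871427 -0.32840465] 4.8
```

View pics/c2.png

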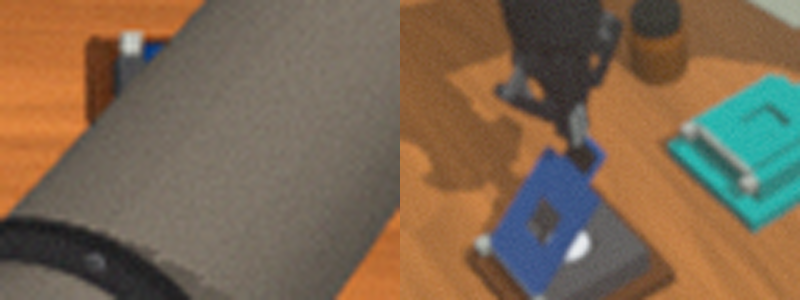

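The scene crop shows the closed fingertips just above the black tab pad, at crop pixel (580,155). Now I'll push down along the arc.

Call:
step_arm(
  moves=[
    {"tx": 0, "ty": 0, "tz": -1, "ax": 0, "ay": 0, "az": 0},
    {"tx": 0, "ty": 0, "tz": -2, "ax": 0, "ay": 0, "az": 0},
    {"tx": -0.3, "ty": 0, "tz": -2.8, "ax": 0, "ay": 0, "az": 0},
    {"tx": -0.8, "ty": 0, "tz": -3.5, "ax": 0, "ay": 0, "az": 0},
    {"tx": -1.3, "ty": 0, "tz": -4.2, "ax": 0, "ay": 0, "az": 0},
  ],
)

```text
time_s: 5.32
eef_pos: [0.5512, -0.284, 0.1576]
orientation: [-0.0, 0.615, 0.788, -0.0]
ft_force: [0.5, 0.2, 0.6]
gripper_width: 0.0
grip_force: 0.5
```

Call:
step_arm(
  moves=[
    {"tx": -0.4, "ty": 0, "tz": -0.6, "ax": 0, "ay": 0, "az": 0},
    {"tx": -0.8, "ty": 0, "tz": -1.2, "ax": 0, "ay": 0, "az": 0},
    {"tx": -1.2, "ty": 0, "tz": -1.8, "ax": 0, "ay": 0, "az": 0},
    {"tx": -1.6, "ty": 0, "tz": -2.5, "ax": 0, "ay": 0, "az": 0},
    {"tx": -1.9, "ty": -0.1, "tz": -3.2, "ax": 0, "ay": 0, "az": 0},
  ],
)

```text
time_s: 5.73
eef_pos: [0.5324, -0.285, 0.1257]
orientation: [0.0, 0.615, 0.788, 0.0]
ft_force: [0.3, 1.4, 1.2]
gripper_width: -0.0001
grip_force: 0.4
```

Call:
step_arm(
  moves=[
    {"tx": -0.3, "ty": 0, "tz": -0.7, "ax": 0, "ay": 0, "az": 0},
    {"tx": -0.6, "ty": 0, "tz": -1.4, "ax": 0, "ay": 0, "az": 0},
    {"tx": -0.8, "ty": 0, "tz": -2.1, "ax": 0, "ay": 0, "az": 0},
    {"tx": -0.9, "ty": 0, "tz": -2.8, "ax": 0, "ay": 0, "az": 0},
    {"tx": -1, "ty": 0, "tz": -3.4, "ax": 0, "ay": 0, "az": 0},
  ],
)

```text
time_s: 6.15
eef_pos: [0.5225, -0.2851, 0.0914]
orientation: [-0.0, 0.616, 0.788, -0.0]
ft_force: [0.1, 0.0, -0.1]
gripper_width: 0.0002
grip_force: 0.3
```

Call:
step_arm(
  moves=[
    {"tx": 0, "ty": 0, "tz": -0.3, "ax": 0, "ay": 0, "az": 0},
    {"tx": 0, "ty": 0, "tz": -0.5, "ax": 0, "ay": 0, "az": 0},
    {"tx": 0, "ty": 0, "tz": -0.7, "ax": 0, "ay": 0, "az": 0},
    {"tx": 0, "ty": 0, "tz": -0.8, "ax": 0, "ay": 0, "az": 0},
    {"tx": 0, "ty": 0, "tz": -0.9, "ax": 0, "ay": 0, "az": 0},
  ],
)

```text
time_s: 6.57
eef_pos: [0.5229, -0.2851, 0.0834]
orientation: [0.0, 0.615, 0.788, 0.0]
ft_force: [-3.7, 2.5, 14.7]
gripper_width: -0.0004
grip_force: 7.6
```

Run:
```python
from h import *
s=observe();print(s["eef_pos"],s["ft_force"],s["time_s"])
p=get_image("scene")
im=cv2.resize(p["image"][70:166,157:285],(640,480),interpolation=cv2.INTER_CUBIC)
cv2.imwrite("pics/c3.png",im[...,::-1])
```

```text
[ 0.52294484 -0.28512801  0.08343831] [-3.72134692  2.4970462  14.6661938 ] 6.5667
```

View pics/c3.png

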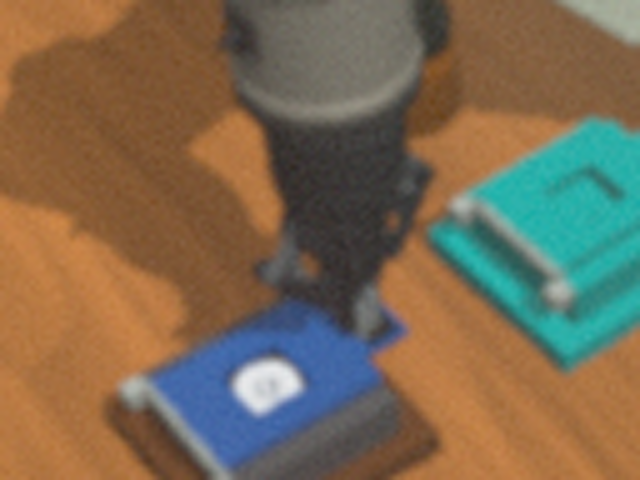

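Plate is flat, the ring is visible through the window at (265,383), and contact is solid at 15 N. Now lifting and going to the stand.

Call:
step_arm(
  moves=[
    {"tx": 0, "ty": 0, "tz": 4, "ax": 0, "ay": 0, "az": 0},
    {"tx": 0, "ty": 0, "tz": 8, "ax": 0, "ay": 0, "az": 0},
    {"tx": 0, "ty": 0, "tz": 12, "ax": 0, "ay": 0, "az": 0},
    {"tx": 0.3, "ty": 3, "tz": 14, "ax": 0, "ay": 0, "az": 0},
    {"tx": 0.6, "ty": 6.5, "tz": 14, "ax": 0, "ay": 0, "az": 0},
  ],
  fingers=5,
)

```text
time_s: 7.03
eef_pos: [0.5301, -0.2227, 0.2282]
orientation: [0.003, 0.617, 0.787, 0.001]
ft_force: [1.6, 1.0, 0.1]
gripper_width: 0.0502
grip_force: 0.0
```

Call:
step_arm(
  moves=[
    {"tx": 0.4, "ty": 4, "tz": 0, "ax": 0, "ay": 0, "az": 0},
    {"tx": 0.8, "ty": 8, "tz": 0, "ax": 0, "ay": 0, "az": 0},
    {"tx": 1.2, "ty": 12, "tz": 0, "ax": 0, "ay": 0, "az": 0},
    {"tx": 1.6, "ty": 16, "tz": 0, "ax": 0, "ay": 0, "az": 0},
    {"tx": 2, "ty": 20, "tz": 0, "ax": 0, "ay": 0, "az": 0},
  ],
)

```text
time_s: 7.45
eef_pos: [0.5487, -0.018, 0.2237]
orientation: [0.0, 0.615, 0.788, 0.0]
ft_force: [1.6, 0.0, 0.6]
gripper_width: 0.0502
grip_force: 0.0
```

Run:
```python
from h import *
s=observe();print(s["eef_pos"],s["ft_force"],s["time_s"],s["gripper_width"])
for n in("top","scene"):
    p=get_image(n);r,q=rect(p,.589,-.285,.115,.012); print(n,np.round(r[0],1),np.round(r[1],1),r[2],q[:,2].max())
    c=cloud(p); hsv=cv2.cvtColor(p["image"],cv2.COLOR_RGB2HSV)
    near=(np.hypot(c[...,0]-.589,c[...,1]+.285)<.018)&(c[...,2]>.03)
    m=near&(hsv[...,1]<70)&(hsv[...,2]>120); print("silver",c[m].mean(0),m.sum())
    for l in("blank_top","clamp_tab","die"):
        print(l,[(at_z(p,d["at"],dict(blank_top=.0495,clamp_tab=.0585,die=0)[l]).round(4),round(d["confidence"],2)) for d in landmark_of(p,l)][:2])
    b=(np.hypot(c[...,0]-.585,c[...,1]+.285)<.05)&(c[...,2]>.053)&(hsv[...,0]>100)&(hsv[...,0]<130)
    q=c[b]; print("plate z",q[:,2].mean(), np.polyfit(q[:,0],q[:,2],1)[0] if len(q)>9 else 0)
```

```text
[ 0.54871566 -0.0180467   0.22373847] [1.58442872 0.04323512 0.61047144] 7.45 0.05017124563129609
top [ 582.7 -286.2] [164.6 140.9] 1.4728337526321411 0.06691236978853055
silver [ 0.58918832 -0.28522036  0.05029349] 97
blank_top [(array([ 0.5883, -0.2843,  0.0495]), 0.4)]
clamp_tab [(array([ 0.2768, -0.3015,  0.0585]), 0.94), (array([ 0.5128, -0.2861,  0.0585]), 0.92)]
die [(array([ 0.3506, -0.294 ,  0.    ]), 0.82), (array([ 0.5786, -0.2826,  0.    ]), 0.7)]
plate z 0.05895391683926851 0.0014595339963097316
scene [ 583.6 -283.3] [164.2 143.3] 1.6496933698654175 0.06219319057954187
silver [ 0.58888398 -0.28676582  0.04940964] 85
blank_top [(array([ 0.5887, -0.2738,  0.0495]), 0.38)]
clamp_tab [(array([ 0.5128, -0.282 ,  0.0585]), 0.77)]
die [(array([ 0.5837, -0.2852,  0.    ]), 0.88), (array([ 0.3493, -0.2886,  0.    ]), 0.53)]
plate z 0.05783092781857224 0.0016511211328726887
```

Call:
step_arm(
  moves=[
    {"tx": 0.3, "ty": 4, "tz": 0, "ax": 0, "ay": 0, "az": 0},
    {"tx": 0.6, "ty": 8, "tz": 0, "ax": 0, "ay": 0, "az": 0},
    {"tx": 0.9, "ty": 12, "tz": 0, "ax": 0, "ay": 0, "az": 0},
    {"tx": 1.2, "ty": 16, "tz": 0, "ax": 0, "ay": 0, "az": 0},
    {"tx": 1.5, "ty": 19.3, "tz": 0, "ax": 0, "ay": 0, "az": 0},
  ],
)

```text
time_s: 8.27
eef_pos: [0.5638, 0.1748, 0.2234]
orientation: [-0.0, 0.616, 0.788, 0.0]
ft_force: [0.9, -0.2, 0.3]
gripper_width: 0.0497
grip_force: 0.0
```

Call:
step_arm(
  moves=[
    {"tx": 0, "ty": 0, "tz": -1, "ax": 0, "ay": 0, "az": 0},
    {"tx": 0, "ty": 0, "tz": -2.5, "ax": 0, "ay": 0, "az": 0},
    {"tx": 0, "ty": 0, "tz": -4.3, "ax": 0, "ay": 0, "az": 0},
    {"tx": 0, "ty": 0, "tz": -4.3, "ax": 0, "ay": 0, "az": 0},
    {"tx": 0, "ty": 0, "tz": -4.3, "ax": 0, "ay": 0, "az": 0},
  ],
)

```text
time_s: 8.68
eef_pos: [0.5637, 0.1715, 0.18]
orientation: [-0.0, 0.616, 0.788, -0.001]
ft_force: [0.6, -0.4, 0.1]
gripper_width: 0.0499
grip_force: 0.0
```

Run:
```python
from h import *
s=observe();print(s["eef_pos"],s["orientation"],s["time_s"])
p=get_image("scene"); c=cloud(p)
im=cv2.resize(p["image"][214:310,280:408],(640,480),interpolation=cv2.INTER_CUBIC)
cv2.imwrite("pics/c4.png",im[...,::-1])
hsv=cv2.cvtColor(p["image"],cv2.COLOR_RGB2HSV)
```

```text
[0.56371378 0.17151983 0.17998556] [-1.66979612e-04  6.16206493e-01  7.87584192e-01 -8.19426345e-04] 8.6833
```

View pics/c4.png

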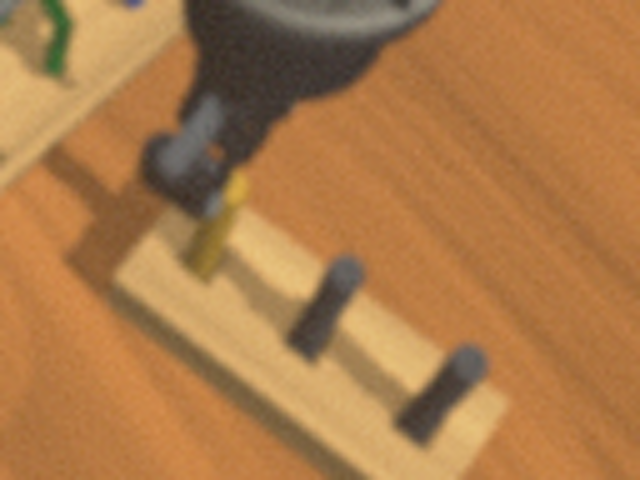

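The fingers hang above the brass punch, whose top is at (237,185), with the steel punches clear. Correcting y by 4 mm and descending.

Call:
step_arm(
  moves=[
    {"tx": 0, "ty": 0.2, "tz": 0, "ax": 0, "ay": 0, "az": 0},
    {"tx": 0, "ty": 0.4, "tz": -1, "ax": 0, "ay": 0, "az": 0},
    {"tx": 0, "ty": 0.4, "tz": -3, "ax": 0, "ay": 0, "az": 0},
    {"tx": 0, "ty": 0.4, "tz": -5, "ax": 0, "ay": 0, "az": 0},
    {"tx": 0, "ty": 0.4, "tz": -6.9, "ax": 0, "ay": 0, "az": 0},
  ],
)

```text
time_s: 9.15
eef_pos: [0.564, 0.1773, 0.1107]
orientation: [0.0, 0.615, 0.788, 0.001]
ft_force: [1.0, -1.0, -1.0]
gripper_width: 0.05
grip_force: 0.0
```

Call:
step_arm(
  moves=[
    {"tx": 0, "ty": 0, "tz": 0, "ax": 0, "ay": 0, "az": 0},
    {"tx": 0, "ty": 0, "tz": 0, "ax": 0, "ay": 0, "az": 0},
    {"tx": 0, "ty": 0, "tz": 0, "ax": 0, "ay": 0, "az": 0},
    {"tx": 0, "ty": 0, "tz": 0, "ax": 0, "ay": 0, "az": 0},
    {"tx": 0, "ty": 0, "tz": 0, "ax": 0, "ay": 0, "az": 0},
  ],
)

```text
time_s: 9.57
eef_pos: [0.5643, 0.1771, 0.1124]
orientation: [0.0, 0.616, 0.788, 0.001]
ft_force: [0.1, -0.1, -0.2]
gripper_width: 0.0499
grip_force: 0.0
```

Call:
step_arm(
  moves=[
    {"tx": 0, "ty": 0, "tz": 0, "ax": 0, "ay": 0, "az": 0},
    {"tx": 0, "ty": 0, "tz": 0, "ax": 0, "ay": 0, "az": 0},
    {"tx": 0, "ty": 0, "tz": 0, "ax": 0, "ay": 0, "az": 0},
    {"tx": 0, "ty": 0, "tz": 0, "ax": 0, "ay": 0, "az": 0},
    {"tx": 0, "ty": 0, "tz": 0, "ax": 0, "ay": 0, "az": 0},
  ],
  fingers=0.5,
  grip_force=60,
)

```text
time_s: 9.98
eef_pos: [0.5639, 0.1769, 0.1118]
orientation: [-0.0, 0.616, 0.788, 0.0]
ft_force: [-1.4, -0.6, 6.3]
gripper_width: 0.0144
grip_force: 58.3
```

Call:
step_arm(
  moves=[
    {"tx": 0, "ty": 0, "tz": 0, "ax": 0, "ay": 0, "az": 0},
    {"tx": 0, "ty": 0, "tz": 0, "ax": 0, "ay": 0, "az": 0},
    {"tx": 0, "ty": 0, "tz": 0, "ax": 0, "ay": 0, "az": 0},
    {"tx": 0, "ty": 0, "tz": 0, "ax": 0, "ay": 0, "az": 0},
    {"tx": 0, "ty": 0, "tz": 0, "ax": 0, "ay": 0, "az": 0},
  ],
)

```text
time_s: 10.4
eef_pos: [0.5639, 0.1769, 0.1117]
orientation: [-0.0, 0.616, 0.788, 0.0]
ft_force: [-1.2, 0.1, 6.3]
gripper_width: 0.0143
grip_force: 58.3
```

Call:
step_arm(
  moves=[
    {"tx": 0, "ty": 0, "tz": 1, "ax": 0, "ay": 0, "az": 0},
    {"tx": 0, "ty": 0, "tz": 2.5, "ax": 0, "ay": 0, "az": 0},
    {"tx": 0, "ty": 0, "tz": 4.5, "ax": 0, "ay": 0, "az": 0},
    {"tx": 0, "ty": 0, "tz": 6.5, "ax": 0, "ay": 0, "az": 0},
    {"tx": 0, "ty": 0, "tz": 8.5, "ax": 0, "ay": 0, "az": 0},
  ],
)

```text
time_s: 10.82
eef_pos: [0.5636, 0.1766, 0.1977]
orientation: [-0.0, 0.616, 0.788, -0.0]
ft_force: [0.1, 1.2, -1.5]
gripper_width: 0.0147
grip_force: 58.6
```

Call:
step_arm(
  moves=[
    {"tx": 0, "ty": 0, "tz": 2, "ax": 0, "ay": 0, "az": 0},
    {"tx": 0, "ty": 0, "tz": 4, "ax": 0, "ay": 0, "az": 0},
    {"tx": 0, "ty": 0, "tz": 6, "ax": 0, "ay": 0, "az": 0},
    {"tx": 0, "ty": 0, "tz": 7, "ax": 0, "ay": 0, "az": 0},
    {"tx": 0, "ty": 0, "tz": 7, "ax": 0, "ay": 0, "az": 0},
  ],
)

```text
time_s: 11.23
eef_pos: [0.5646, 0.177, 0.2687]
orientation: [0.001, 0.616, 0.788, 0.002]
ft_force: [0.3, 0.3, -1.0]
gripper_width: 0.0146
grip_force: 58.6
```

```bash
cat >> h.py <<'E'
def punch(p,tcp):
    c=cloud(p); hsv=cv2.cvtColor(p["image"],cv2.COLOR_RGB2HSV)
    m=(np.hypot(c[...,0]-tcp[0],c[...,1]-tcp[1])<.03)&(c[...,2]<tcp[2]-.022)&(c[...,2]>tcp[2]-.115)&(hsv[...,0]>14)&(hsv[...,0]<36)&(hsv[...,1]>90)&(c[...,2]>.06)
    n,lab,st,_=cv2.connectedComponentsWithStats(m.astype(np.uint8)); m=lab==1+np.argmax(st[1:,4]); q=c[m]
    cam=np.array(p["position"]); 
    # visible-surface centre -> axis: push 0.8*radius*pi/4 away from the camera, horizontally
    d=q.mean(0)-cam; d[2]=0; d/=np.linalg.norm(d); q=q+d*.008*np.pi/4
    A=np.c_[q[:,2],np.ones(len(q))]; s=np.linalg.lstsq(A,q[:,:2],rcond=None)[0]
    for _ in range(3):
        k=np.linalg.norm(q[:,:2]-A@s,axis=1)<.010; s=np.linalg.lstsq(A[k],q[k][:,:2],rcond=None)[0]
    return q,s,m
E
python3 - <<'E'
from h import *
s=observe();print(s["eef_pos"],s["ft_force"],s["time_s"],s["gripper_width"],s["grip_force"])
t=s["eef_pos"]
ims=[]
for n in("top","scene"):
    p=get_image(n)
    try:
        q,f,m=punch(p,t);print(n,m.sum(),"z",np.percentile(q[:,2],[1,99]),"slope",f[0],"at tip",f[0]*(t[2]-.1015)+f[1])
    except Exception as e: print(n,e)
    print([ (at_z(p,d["at"],t[2]-.1015).round(4),np.round(d["at"]),round(d["confidence"],2)) for d in landmark_of(p,"brass_punch_tip")][:2])
    if n=="scene": ims=p["image"]
im=cv2.resize(ims[160:310,240:440],(800,600),interpolation=cv2.INTER_CUBIC);cv2.imwrite("pics/c5.png",im[...,::-1])
E
```

```text
[0.56457525 0.17703065 0.26866174] [ 0.26458628  0.32875122 -0.95159943] 11.2333 0.014646132352656287 58.6465859413147
top 14 z [0.17406608 0.20996736] slope [ 0.05271365 -0.06414868] at tip [0.56528267 0.17538996]
[]
scene 86 z [0.16883647 0.24281807] slope [0.02847282 0.06897834] at tip [0.56337354 0.17585733]
[(array([ 0.638 , -0.163 ,  0.1672]), array([213., 157.]), 0.64), (array([0.5592, 0.1742, 0.1672]), array([329., 242.]), 0.57)]
```

View pics/c5.png

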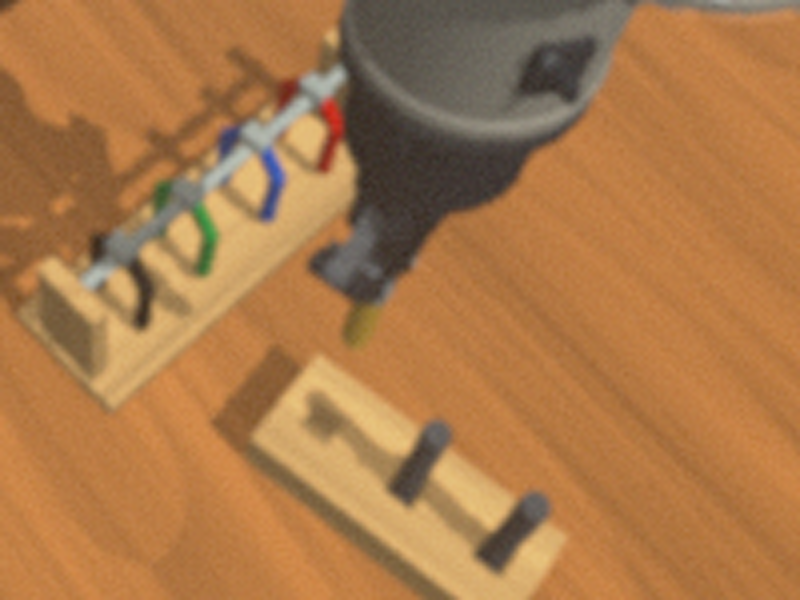

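Punch held upright with its lower end at (355,340), clear of the stand; the steel punches are undisturbed. Carrying over the rack.

Call:
step_arm(
  moves=[
    {"tx": 0.1, "ty": -2, "tz": 0, "ax": 0, "ay": 0, "az": 0},
    {"tx": 0.3, "ty": -5, "tz": 0, "ax": 0, "ay": 0, "az": 0},
    {"tx": 0.5, "ty": -8.5, "tz": 0, "ax": 0, "ay": 0, "az": 0},
    {"tx": 0.7, "ty": -12, "tz": 0, "ax": 0, "ay": 0, "az": 0},
    {"tx": 0.9, "ty": -15.5, "tz": 0, "ax": 0, "ay": 0, "az": 0},
  ],
)

```text
time_s: 11.85
eef_pos: [0.5721, 0.0204, 0.2652]
orientation: [-0.0, 0.615, 0.788, -0.001]
ft_force: [1.3, -0.6, -1.6]
gripper_width: 0.0147
grip_force: 58.6
```

Call:
step_arm(
  moves=[
    {"tx": 0.2, "ty": -3.5, "tz": 0, "ax": 0, "ay": 0, "az": 0},
    {"tx": 0.4, "ty": -7, "tz": 0, "ax": 0, "ay": 0, "az": 0},
    {"tx": 0.6, "ty": -10.5, "tz": 0, "ax": 0, "ay": 0, "az": 0},
    {"tx": 0.8, "ty": -14, "tz": 0, "ax": 0, "ay": 0, "az": 0},
    {"tx": 1, "ty": -17.5, "tz": 0, "ax": 0, "ay": 0, "az": 0},
  ],
)

```text
time_s: 12.27
eef_pos: [0.5822, -0.1547, 0.2651]
orientation: [-0.001, 0.615, 0.788, -0.001]
ft_force: [0.7, 0.5, -1.4]
gripper_width: 0.0143
grip_force: 58.6
```

Call:
step_arm(
  moves=[
    {"tx": 0.2, "ty": -3.5, "tz": 0, "ax": 0, "ay": 0, "az": 0},
    {"tx": 0.4, "ty": -7, "tz": 0, "ax": 0, "ay": 0, "az": 0},
    {"tx": 0.5, "ty": -10, "tz": 0, "ax": 0, "ay": 0, "az": 0},
    {"tx": 0.6, "ty": -12, "tz": 0, "ax": 0, "ay": 0, "az": 0},
    {"tx": 0.6, "ty": -13, "tz": 0, "ax": 0, "ay": 0, "az": 0},
  ],
)

```text
time_s: 12.68
eef_pos: [0.5876, -0.2864, 0.265]
orientation: [-0.001, 0.617, 0.787, -0.001]
ft_force: [-0.6, 0.0, -2.5]
gripper_width: 0.0145
grip_force: 58.6
```

Call:
step_arm(
  moves=[
    {"tx": 0, "ty": 0, "tz": -1, "ax": 0, "ay": 0, "az": 0},
    {"tx": 0, "ty": 0, "tz": -2.5, "ax": 0, "ay": 0, "az": 0},
    {"tx": 0, "ty": 0, "tz": -4, "ax": 0, "ay": 0, "az": 0},
    {"tx": 0, "ty": 0, "tz": -5, "ax": 0, "ay": 0, "az": 0},
    {"tx": 0, "ty": 0, "tz": -5, "ax": 0, "ay": 0, "az": 0},
  ],
)

```text
time_s: 13.1
eef_pos: [0.588, -0.2811, 0.2133]
orientation: [-0.002, 0.615, 0.789, -0.001]
ft_force: [-0.6, 0.3, -1.7]
gripper_width: 0.0147
grip_force: 58.6
```

```bash
cat > m.py <<'E'
from h import *
s=observe();print(s["eef_pos"],s["ft_force"],s["time_s"],s["gripper_width"],s["grip_force"])
t=s["eef_pos"]; h=t[2]-.1017
import sys
for n in("top","scene"):
    p=get_image(n)
    try:
        q,f,m=punch(p,t);print(n,m.sum(),"z",np.percentile(q[:,2],[1,99]),"slope",f[0],"at tip",f[0]*h+f[1])
    except Exception as e: print(n,e)
    print([ (at_z(p,d["at"],h).round(4),np.round(d["at"]),round(d["confidence"],2)) for d in landmark_of(p,"brass_punch_tip")][:2])
    print("blank",[ (at_z(p,d["at"],.0495).round(4),np.round(d["at"]),round(d["confidence"],2)) for d in landmark_of(p,"blank_top")][:2])
im=cv2.resize(p["image"][80:188,140:284],(800,600),interpolation=cv2.INTER_CUBIC);cv2.imwrite(f"pics/{sys.argv[1]}.png",im[...,::-1])
E
python3 m.py c6
```

```text
[ 0.58799584 -0.2810662   0.21330432] [-0.6459271   0.29067178 -1.7054474 ] 13.1 0.014725233158342668 58.567848801612854
top attempt to get argmax of an empty sequence
[]
blank []
scene 99 z [0.12149033 0.18937895] slope [-0.02044809  0.01393124] at tip [ 0.59064841 -0.282775  ]
[(array([ 0.5835, -0.2873,  0.1116]), array([208., 132.]), 0.7)]
blank [(array([ 0.5786, -0.2757,  0.0495]), array([214., 148.]), 0.59)]
```

View pics/c6.png

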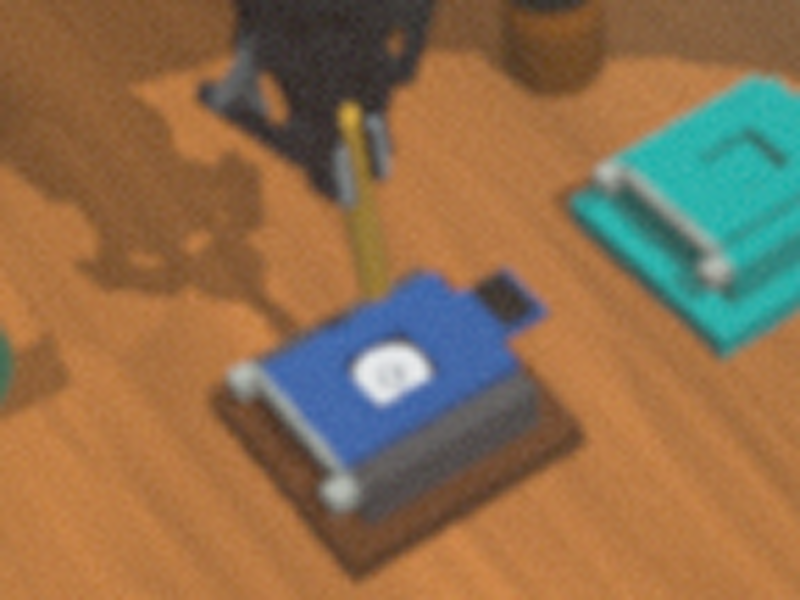

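```bash
cat > n.py <<'E'
from h import *
def proj(p,X):
    c=q2R(p["orientation"]).inv().apply(np.atleast_2d(X)-np.array(p["position"])); u=c@np.array(p["K"]).T; return u[:,:2]/u[:,2:]
s=observe(); t=s["eef_pos"]; h=t[2]-.1017
acc=None
for i in range(4):
    p=get_image("scene"); acc=p["image"].astype(float) if acc is None else acc+p["image"]
im=(acc/4).astype(np.uint8); hsv=cv2.cvtColor(im,cv2.COLOR_RGB2HSV)
print("tcp",t.round(4),s["time_s"])
a=proj(p,[[t[0],t[1],h],[t[0],t[1],h+.07]]); print("pred axis px",a.round(1).tolist())
m=np.zeros(im.shape[:2],bool); lo,hi=int(a[1,1]),int(a[0,1])+4
rows=[]
for v in range(lo,hi+1):
    uc=a[0,0]+(a[1,0]-a[0,0])*(v-a[0,1])/(a[1,1]-a[0,1]); u=np.arange(int(uc)-7,int(uc)+9)
    k=(hsv[v,u,0]>17)&(hsv[v,u,0]<34)&(hsv[v,u,1]>110)
    if k.sum()>=2: rows.append((v,u[k].mean(),k.sum(),round(uc,1)))
for r in rows[::2]+rows[-2:]: print(r)
b=(hsv[...,0]>100)&(hsv[...,0]<130)&(hsv[...,1]>120)
c=cloud(p); near=np.hypot(c[...,0]-.5895,c[...,1]+.2845)<.05
sil=near&(hsv[...,1]<75)&(hsv[...,2]>130)&(c[...,2]>.04)&(c[...,2]<.056)
v,u=np.nonzero(sil); print("silver px",len(u),u.min(),u.max(),v.min(),v.max(),u.mean(),v.mean(), "world",at_z(p,(u.mean(),v.mean()),.0495))
ring=sil&(hsv[...,2]<np.percentile(hsv[sil][:,2],30)); 
for x,y in[(.5896,-.2845),(.590,-.283)]: print("die ctr px",proj(p,[[x,y,.0495],[x,y,h],[x,y,h+.07]]).round(1).tolist())
cv2.imwrite("pics/x.png",im)
np.save("avg.npy",im)
E
python3 n.py
python3 - <<'E'
import numpy as np,cv2
im=np.load("avg.npy"); g=cv2.cvtColor(im,cv2.COLOR_RGB2GRAY)
print(g[138:158,198:224])
E
```

```text
tcp [ 0.5891 -0.2831  0.2171] 13.4
pred axis px [[207.2, 132.5], [203.6, 114.5]]
(114, np.float64(205.5), np.int64(2), np.float64(203.5))
(116, np.float64(205.0), np.int64(3), np.float64(203.9))
(118, np.float64(204.0), np.int64(5), np.float64(204.3))
(120, np.float64(205.0), np.int64(5), np.float64(204.7))
(122, np.float64(205.0), np.int64(5), np.float64(205.1))
(124, np.float64(206.0), np.int64(5), np.float64(205.5))
(126, np.float64(206.0), np.int64(5), np.float64(205.9))
(128, np.float64(206.5), np.int64(4), np.float64(206.3))
(130, np.float64(207.0), np.int64(5), np.float64(206.7))
(132, np.float64(207.0), np.int64(3), np.float64(207.1))
(131, np.float64(207.0), np.int64(5), np.float64(206.9))
(132, np.float64(207.0), np.int64(3), np.float64(207.1))
silver px 114 203 217 141 152 209.64912280701753 146.1578947368421 world [ 0.58745001 -0.28848385  0.0495    ]
die ctr px [[209.7, 147.3], [206.8, 132.3], [203.2, 114.3]]
die ctr px [[209.9, 147.7], [206.9, 132.7], [203.4, 114.7]]
[[ 90  87  87  90  95  98 100 102 102 101 103 102 100  96  97 100 101 100
  100 101  99 100  97 101  98 
[... 1376 characters left out ...]
11 101  98
   99  99 100 100  97  96  91  87]
 [101 101 102 102 101 101 100 104 120 152 173 170 147 124 106  98 100 101
  100 101 101  93  94  88  89  90]
 [100 102 103 102 102 101 100  98 102 110 124 120 110 100  97  98  99 101
   97  96  93  92  91  90  94  96]
 [100 103 103 102 101 100 102  98 100 100  99  99 100  96 100 100  99  95
   92  91  88  88  93  94  98  99]
 [101  99 103 103 100 104 101 102 101  98  99  98 101 100 100  98  97  91
   88  90  87  93  95  97  99 101]
 [101 101 101 101 102 103 101 101 103 101 101 101  99 100  99  94  90  88
   89  91  93  96  97  97 100  97]
 [106 100 101 100 101 103 101 101 101  99 100  99  99  94  90  90  88  95
   98  96  98  96  99  97  93  92]]
```

Run:
```python
from h import *
p=dict(np.load("scene0.npz"))
for uv in[(210.3,147),(209.8,147),(210.3,147.5)]: print(at_z(p,uv,.0495).round(4))
print(observe()["eef_pos"])
```

```text
[ 0.5876 -0.2846  0.0495]
[ 0.5888 -0.2855  0.0495]
[ 0.5886 -0.283   0.0495]
[ 0.58888452 -0.28314555  0.21666225]
```

Call:
step_arm(
  moves=[
    {"tx": 0, "ty": -0.1, "tz": -1, "ax": 0, "ay": 0, "az": 0},
    {"tx": 0, "ty": -0.1, "tz": -2, "ax": 0, "ay": 0, "az": 0},
    {"tx": 0, "ty": -0.1, "tz": -3, "ax": 0, "ay": 0, "az": 0},
    {"tx": 0, "ty": -0.1, "tz": -3.5, "ax": 0, "ay": 0, "az": 0},
    {"tx": 0, "ty": -0.1, "tz": -3.5, "ax": 0, "ay": 0, "az": 0},
  ],
)

```text
time_s: 14.02
eef_pos: [0.588, -0.2837, 0.1793]
orientation: [-0.001, 0.616, 0.788, -0.001]
ft_force: [-0.1, -0.4, -1.7]
gripper_width: 0.0144
grip_force: 58.6
```

Call:
step_arm(
  moves=[
    {"tx": 0, "ty": 0, "tz": -0.2, "ax": 0, "ay": 0, "az": 0},
    {"tx": 0, "ty": 0, "tz": -0.5, "ax": 0, "ay": 0, "az": 0},
    {"tx": 0, "ty": 0, "tz": -0.8, "ax": 0, "ay": 0, "az": 0},
    {"tx": 0, "ty": 0, "tz": -1, "ax": 0, "ay": 0, "az": 0},
    {"tx": 0, "ty": 0, "tz": -1, "ax": 0, "ay": 0, "az": 0},
  ],
)

```text
time_s: 14.43
eef_pos: [0.5886, -0.284, 0.1709]
orientation: [-0.0, 0.615, 0.788, -0.0]
ft_force: [-0.0, 0.1, -2.4]
gripper_width: 0.0146
grip_force: 58.6
```

```bash
python3 n.py
python3 - <<'E'
import numpy as np,cv2
im=np.load("avg.npy")
cv2.imwrite("pics/c7.png",cv2.resize(im[92:164,158:254],(800,600),interpolation=cv2.INTER_CUBIC)[...,::-1])
E
```

```text
tcp [ 0.5886 -0.284   0.1709] 14.4333
pred axis px [[209.2, 143.0], [206.0, 126.3]]
(126, np.float64(207.5), np.int64(2), np.float64(205.9))
(128, np.float64(207.0), np.int64(3), np.float64(206.3))
(130, np.float64(207.0), np.int64(5), np.float64(206.7))
(132, np.float64(207.0), np.int64(5), np.float64(207.1))
(134, np.float64(207.5), np.int64(4), np.float64(207.5))
(136, np.float64(208.0), np.int64(3), np.float64(207.9))
(138, np.float64(208.5), np.int64(4), np.float64(208.3))
(140, np.float64(208.5), np.int64(4), np.float64(208.7))
(142, np.float64(209.0), np.int64(3), np.float64(209.1))
(141, np.float64(209.0), np.int64(5), np.float64(208.9))
(142, np.float64(209.0), np.int64(3), np.float64(209.1))
silver px 94 203 217 142 152 209.69148936170214 146.90425531914894 world [ 0.58883091 -0.28599389  0.0495    ]
die ctr px [[209.7, 147.3], [208.9, 143.0], [205.6, 126.4]]
die ctr px [[209.9, 147.7], [209.0, 143.4], [205.8, 126.8]]
```

View pics/c7.png

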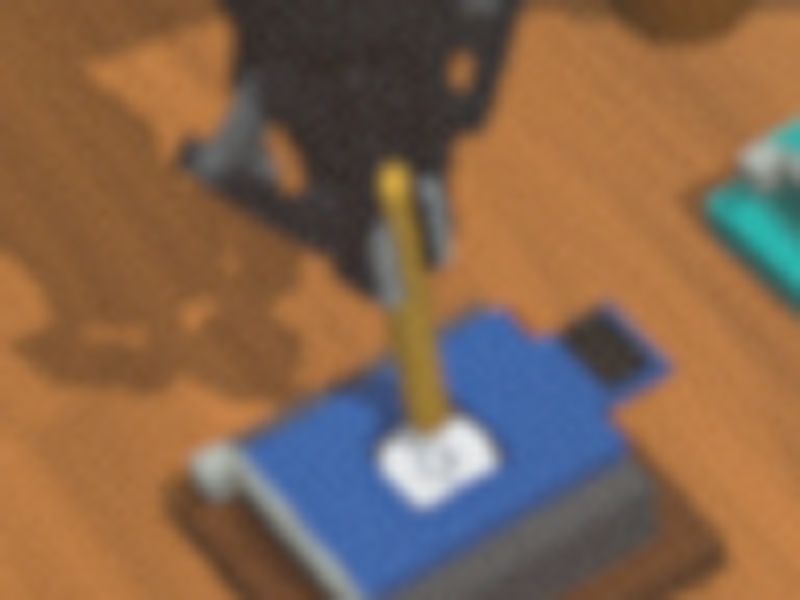

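Punch axis lines up with the ring at about (433,457) and hangs vertical about 2 cm above the silver. Last lowering.

Call:
step_arm(
  moves=[
    {"tx": 0, "ty": 0, "tz": -0.3, "ax": 0, "ay": 0, "az": 0},
    {"tx": 0, "ty": 0, "tz": -0.6, "ax": 0, "ay": 0, "az": 0},
    {"tx": 0, "ty": 0, "tz": -0.9, "ax": 0, "ay": 0, "az": 0},
    {"tx": 0, "ty": 0, "tz": -1.1, "ax": 0, "ay": 0, "az": 0},
    {"tx": 0, "ty": 0, "tz": -1.1, "ax": 0, "ay": 0, "az": 0},
  ],
)

```text
time_s: 15.05
eef_pos: [0.5885, -0.284, 0.1597]
orientation: [-0.0, 0.616, 0.788, -0.0]
ft_force: [-0.8, -0.1, -1.6]
gripper_width: 0.0148
grip_force: 58.6
```

Call:
step_arm(
  moves=[
    {"tx": 0, "ty": 0, "tz": 0, "ax": 0, "ay": 0, "az": 0},
    {"tx": 0, "ty": 0, "tz": 0, "ax": 0, "ay": 0, "az": 0},
    {"tx": 0, "ty": 0, "tz": 0, "ax": 0, "ay": 0, "az": 0},
    {"tx": 0, "ty": 0, "tz": 0, "ax": 0, "ay": 0, "az": 0},
    {"tx": 0, "ty": 0, "tz": 0, "ax": 0, "ay": 0, "az": 0},
  ],
)

```text
time_s: 15.47
eef_pos: [0.5888, -0.2841, 0.1604]
orientation: [0.0, 0.616, 0.788, 0.0]
ft_force: [0.3, 0.1, -2.4]
gripper_width: 0.0144
grip_force: 58.6
```

```bash
python3 n.py
python3 - <<'E'
import numpy as np,cv2
im=np.load("avg.npy")
cv2.imwrite("pics/c8.png",cv2.resize(im[110:164,174:246],(800,600),interpolation=cv2.INTER_CUBIC)[...,::-1])
E
```

```text
tcp [ 0.5888 -0.2841  0.1604] 15.4667
pred axis px [[209.6, 145.3], [206.4, 129.0]]
(128, np.float64(208.0), np.int64(3), np.float64(206.2))
(130, np.float64(208.0), np.int64(3), np.float64(206.6))
(132, np.float64(207.5), np.int64(4), np.float64(207.0))
(134, np.float64(207.5), np.int64(4), np.float64(207.4))
(136, np.float64(208.0), np.int64(3), np.float64(207.8))
(138, np.float64(208.5), np.int64(4), np.float64(208.2))
(140, np.float64(208.5), np.int64(4), np.float64(208.6))
(142, np.float64(209.0), np.int64(5), np.float64(209.0))
(144, np.float64(209.0), np.int64(3), np.float64(209.4))
(144, np.float64(209.0), np.int64(3), np.float64(209.4))
(145, np.float64(209.5), np.int64(2), np.float64(209.6))
silver px 81 203 217 142 152 209.88888888888889 147.11111111111111 world [ 0.58877179 -0.28498193  0.0495    ]
die ctr px [[209.7, 147.3], [209.3, 145.3], [206.1, 129.0]]
die ctr px [[209.9, 147.7], [209.5, 145.7], [206.3, 129.4]]
```

View pics/c8.png

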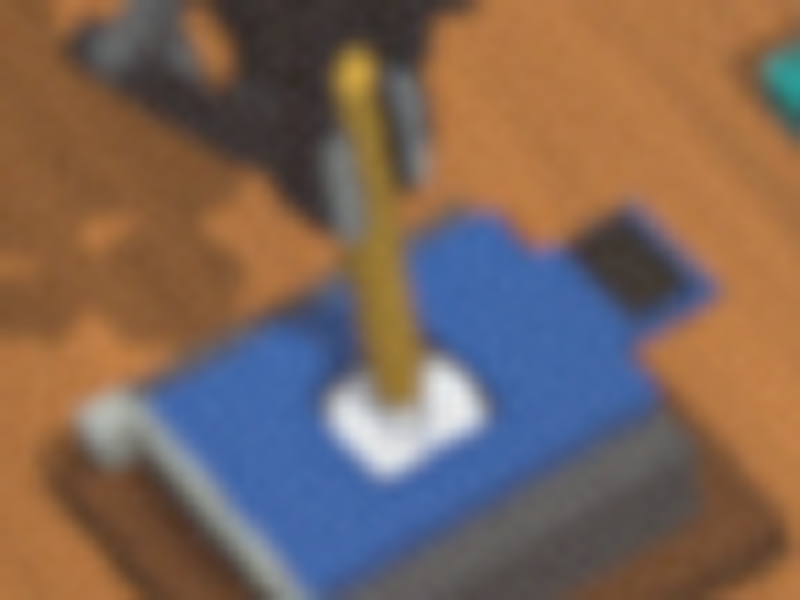

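The punch face ends at about (400,403), just above the silver. It is centred in the window and upright, with the plate flat. Handing in.

```bash
python3 -c "
from station import *
print(finish_job())"
```

```text
the job is handed in; nothing more can be done
None
```

The job is handed in: the plate is shut, and the brass punch is held upright over the ring, about 9 mm above the silver by my estimate; the hand-in call did not return a verdict.

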